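# Seat the central-vacuum filter and wind its star wheel down firm

### The job

The cleaned pleated filter stands half drawn out of its filter box. Slide it gently fully home against the back stop, then wind the star wheel clockwise until the clamp frame holds the filter firmly: go by feel, stop and let go once the wheel takes a good twice the push it needs while it runs free, and do not force it or crush the filter. Leave the canister, the brush and the bent adapter where they are.

Things in the scene. Friction and masses are not known exactly. Their poses are not given: they have to be found in the camera images.
- box: White filter box, fixed, 260 x 206 mm, flat floor 40 mm above the counter, between side rails 154 mm apart (20 mm high). The filter slides in along the box's +x. Origin: on the counter below the wheel axis and below the centre of a filter that is home. Back stop face 75 mm to +x of it, open end 165 mm to -x; a pipe sticks out at the +x end, to 149 mm
- clamp: Steel bridge across the box, fixed, 30 mm wide, with the star wheel and below it a square grey clamp frame (142 mm). Origin: on the upright wheel axis, about level with the box floor; bridges are set a few mm high or low, so the wheel angle where the frame meets the filter differs. Bridge top 82 mm above the origin, collar top (34 mm across) 92 mm
- hub (a point): Wheel axis at the height of the spokes' centre lines, 108 mm above the clamp's origin. Hub 42 mm across, its top 18 mm above this point. Clockwise from above lowers the frame, 36 mm a turn; it starts 9 to 22 mm above the filter, so 1/4 to 2/3 turn runs free. Wound by pushing the spokes round one after another; it stays where it is left
- spoke (a point): Point on one of five equal spokes (horizontal, 72 degrees apart, 12 mm rods with red 20 mm balls centred 74 mm out), 60 mm from the axis; x points outwards. Push needed here while turning: 5 N running free, then rising 4 N per 10 degrees as the frame bears on the filter; firm at about 11 N (8.5 N is enough), crushed from 16 N. Not felt when at rest
- filter: Square pleated filter, grey frame 150 x 150 x 28 mm, about 0.45 kg, loose, on the box floor between the rails, drawn out 55 to 85 mm. Origin: centre of its underside, x as the box's. Home, it meets the back stop and its origin is over the box's. Slides with 2 to 4 N and stops dead at the stop: go slowly there
- tab (a point): Centre of the outer face of the upright lip (56 mm wide, 9 mm thick, its top 12 mm and its foot 12 mm from this point) that ends the filter's pull tab; 130 mm to -x of the filter's origin. Push here to slide the filter in
- canister: purple dust canister with grey lid, 116 mm across, 148 mm high, loose; origin at the centre of its underside. Not to be disturbed
- brush: bamboo-handled detail brush lying on the counter, 185 mm long, 22 mm high, loose; origin on the counter under the middle of its length, handle towards its -x. Not to be disturbed
- adapter: black bent wand adapter lying on the counter, tube 38 mm thick, about 150 mm long, loose; origin on the counter under its middle. Not to be disturbed

How it is judged:
By the outcome, as a careful person would: the job done as asked, in the order asked, and still so for the second after the job is handed in, with the robot touching nothing.
It also fails if it takes over 72 s, if anything falls off the work surface, if the arm or the gripper's body presses on something with over 40 N, if the wrist force passes 120 N, or if a joint passes its speed limit or range.

### The arm

A 6-joint arm with a two-finger parallel gripper is mounted at the origin on the work surface. World frame = base frame: x ahead of the robot, y to its left, z up, the work surface at z = 0. Lengths are in m, angles in rad, forces in N, time in s.
With the tool pointing down it reaches from about 0.425 to 0.95 m from the base axis. Payload 3.5 kg.
Tool frame: the origin (TCP) lies midway between the tips of the shut fingers; the grasp point (between the pads) lies 19 mm behind it; z points along the fingers, x is the direction in which the jaws open and shut, and the axes are right-handed (so a half turn about z gives the same grasp; the last joint's range is limited). The gripper opens to 85 mm and grips with 20 to 120 N. Pads are 22 mm wide; open, the fingers measure 114 mm over their backs; the gripper's body (76 mm by 85 mm) begins 54 mm behind the grasp point. The pads swing forward as they close: fully open they stand 13 mm farther back than shut.
Start: joints at [1.168, 0.286, 1.577, -0, 1.279, -0.15], TCP at [0.169, 0.654, 0.192] pointing down, gripper open.
Joint ranges: [-2.77, 2.77], [-0.9, 2.22], [0.21, 2.48], [-1.53, 4.67], [0.24, 2.81], [-2.84, 2.84]. Speed limits (rad/s): [2.79, 2.79, 3.14, 3.14, 3.14, 3.14].

### API

Orientations are given as a unit quaternion [x, y, z, w].
In Python, from plant import readout, optics, ctrl gives the robot as it stands. The module is installed in compiled form; this text tells all that it offers.
- The arm moves only by the shell command python3 -m crank 'ROWS' [OPENING] [FORCE]. ROWS is text: rows parted by semicolons, each of 6 numbers parted by spaces: the shift along the tool's x, y, z in mm, then the turn, a rotation vector about the tool's x, y, z in rad. In form: dx dy dz ax ay az; .... A call has 1 to 5 rows; each row shifts and turns the commanded pose from where the row before left it, along the tool's axes as they then stand; what a row does not reach is not made up. A row lasts 1/8 s, in which the tool goes at most 62.5 mm and 10.7 degrees, less where a joint would pass 70% of its speed; a pose out of reach is approached as far as the arm can. A call is refused whole if a number of a shift passes 62.5 or a number of a turn 0.188, either way. A call with a gripper value outside its range is refused whole. OPENING is the opening, from -1 (shut) to 1 (fully open), set as the call begins (- or left out, the last holds). The fingers move at their own pace and stop on an object; FORCE is the grip in N (left out, the last holds). Time passes only in rows, so rows that do not move let the fingers close. It gives the time, the measured TCP pose, the force and the opening at its end, in the units of the state.
- readout.get_state(): the state, without advancing time (a new reading comes with each control period).
- optics.read_camera(name): name is "side" or "top" or "wrist"; returns the picture (420x560x3 uint8, red, green, blue); there is no depth.
- optics.calibration(name): a dict with "mtx" (3x3 intrinsics, pixels), "dist_coeffs" ([k1, k2, p1, p2, k3] as OpenCV has them; the pictures are not rectified), "rvec" (rotation vector, rad) and "tvec" (3), from world to camera coordinates, as OpenCV has them; the wrist camera has in their place "tool_from_camera" (4x4, takes a point from camera to tool coordinates, whose origin is the TCP and whose axes are the tool frame's). Camera axes: x right, y down, z forward; pixel columns grow to the right and rows downward; lengths in m; the calibration is good to about 2 mm. A picture is of the moment at which its call begins: read the wrist's pose just before it. calibration takes no time and is no camera call.
- ctrl.sign_off(): hands the job in, once; it reports no verdict.
Trained networks look in the newest picture that a camera, given by its name, has taken for a name from the list of things; names that differ only in an ending like _2 or _b are one class to them, and where a whole thing is asked for, a point or a joint stands for the part that bears it (a point fixed in the world has none). Each returns a list of dicts, best first, with "p" (0 to 1); they miss things now and then, are a little off and sometimes report something else, mostly with a low value. They report only what shows in the picture. A call takes as long as a camera call.
- optics.recognise(camera, thing): "xy" ([column, row] as shares, 0 to 1, of the picture: columns of its width, rows of its height, amid what is visible of it).
The state is a dict: "time": time; "qpos": joint angles; "dq": joint speeds; "joint_efforts": joint torques, N m; "eef_pos": TCP position; "tcp_rot": TCP orientation; "contact_force": force on the tool from outside, world axes, zero at the start; "wrist_torque": the same for the moment, N m; "opening": opening from 0.0 (shut) to 1.0 (fully open).
Only numpy, scipy, OpenCV 4.12 (cv2) and the standard library are available. Lean on these libraries where they do the work, as an engineer would, in place of code of your own. Each camera call takes 0.05 s, during which the arm holds its last target.

## Working session

There is one attempt and no reset: what is moved stays moved. The work goes in short steps, Python scripts to look and compute and a shell command to move; the robot and the scene stay as the last step left them, time stands still between calls to the robot, and variables do not carry over. Pictures are saved under pics/ and viewed, and the job is handed in when it is done.

```bash
mkdir -p pics
cat > h.py <<'E'
import numpy as np,cv2
from plant import readout,optics,ctrl
from scipy.spatial.transform import Rotation as R
def snap(cam,fn):
    s=readout.get_state(); im=optics.read_camera(cam); cv2.imwrite('pics/'+fn,im[:,:,::-1]); return s,im
def ray(cam,px,s=None):
    c=optics.calibration(cam); K=np.array(c['mtx']);d=np.array(c['dist_coeffs'])
    u=cv2.undistortPoints(np.array([[px]],float),K,d)[0,0]; v=np.array([u[0],u[1],1.])
    if cam=='wrist':
        T=np.array(c['tool_from_camera']); Rw=R.from_quat(s['tcp_rot']).as_matrix()
        return Rw@T[:3,3]+np.array(s['eef_pos']), Rw@T[:3,:3]@v
    Rm=cv2.Rodrigues(np.array(c['rvec'],float))[0]; t=np.array(c['tvec'],float).ravel()
    return -Rm.T@t, Rm.T@v
def atz(cam,px,z,s=None):
    o,d=ray(cam,px,s); return o+d*(z-o[2])/d[2]
def proj(cam,P,s=None):
    c=optics.calibration(cam); K=np.array(c['mtx']);d=np.array(c['dist_coeffs'])
    P=np.atleast_2d(np.array(P,float))
    if cam=='wrist':
        T=np.array(c['tool_from_camera']); Rw=R.from_quat(s['tcp_rot']).as_matrix()
        M=np.eye(4);M[:3,:3]=Rw;M[:3,3]=s['eef_pos'];M=np.linalg.inv(M@T); rv=cv2.Rodrigues(M[:3,:3])[0];tv=M[:3,3]
    else: rv=np.array(c['rvec'],float);tv=np.array(c['tvec'],float)
    return cv2.projectPoints(P,rv,tv,K,d)[0][:,0]
def tri(rays):
    A=np.zeros((3,3));b=np.zeros(3)
    for o,d in rays:
        d=d/np.linalg.norm(d);M=np.eye(3)-np.outer(d,d);A+=M;b+=M@o
    return np.linalg.solve(A,b)
E
python3 - <<'E'
from h import *
s=readout.get_state();print(s)
for c in ['side','top']:
    snap(c,c+'0.png')
    for t in ['box','clamp','hub','spoke','filter','tab','canister','brush','adapter']:
        r=optics.recognise(c,t); print(c,t,[(round(q['p'],2),[round(q['xy'][0]*560),round(q['xy'][1]*420)]) for q in r[:6]])
print(readout.get_state()['time'])
E
```

```text
{'time': 0.0, 'qpos': array([ 1.16797666e+00,  2.87186737e-01,  1.57817996e+00,  2.33973025e-05,
        1.27861988e+00, -1.49996032e-01]), 'dq': array([ 0.00081047,  0.00114789, -0.00035378, -0.00224549,  0.0004094 ,
        0.00031633]), 'joint_efforts': array([-1.11627567e-03, -4.05973327e+01, -2.92629915e+01, -2.18774794e-04,
        5.79262109e-03,  3.82080714e-06]), 'eef_pos': array([0.16850665, 0.65284864, 0.19063165]), 'tcp_rot': array([ 7.90614819e-01,  6.12312645e-01, -1.05069198e-03,  5.73497226e-04]), 'contact_force': array([-0.88549345, -1.38511919, -0.06107648]), 'wrist_torque': array([0.01558865, 0.03670793, 0.01999124]), 'opening': 0.9976702921717839}
side box [(0.6, [305, 260])]
side clamp [(0.68, [313, 224])]
side hub [(0.71, [313, 224]), (0.53, [340, 215])]
side spoke [(0.86, [314, 213])]
side filter [(0.85, [344, 211])]
side tab [(0.88, [341, 219]), (0.66, [308, 260])]
side canister [(0.78, [295, 146])]
side brush [(0.63, [262, 365])]
side adapter [(0.65, [181, 270])]
top box [(0.84, [281, 246])]
top clamp [(0.85, [293, 255])]
top hub [(0.7, [291, 258])]
top spoke [(0.76, [292, 253])]
top filter [(0.98, [328, 265])]
top tab [(0.56, [329, 259])]
top canister [(0.39, [292, 255])]
top brush [(0.56, [174, 273])]
top adapter [(0.8, [203, 176])]
1.0
```

View pics/side0.png

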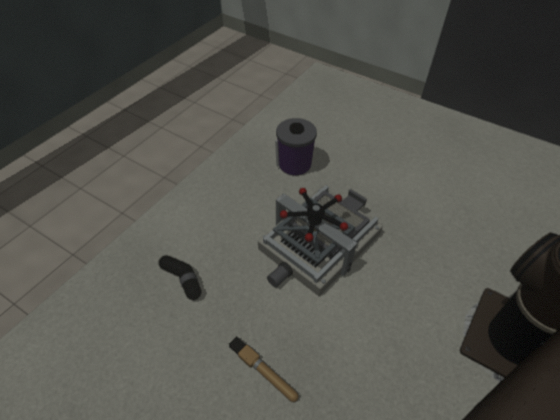

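View pics/top0.png

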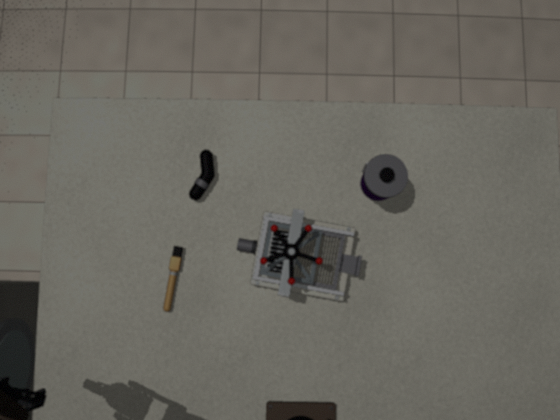

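The side view shows the box with the star wheel near (315,213), the pull tab near (355,200) and the pipe at (280,274). In the top view the hub is near (291,252), the tab near (351,264) and the pipe at (247,245). The canister, brush and adapter are all clear of the box.

```bash
cat > m.py <<'E'
from h import *
def reds(im):
    a=im.astype(int); m=((a[:,:,0]>90)&(a[:,:,1]<0.45*a[:,:,0])&(a[:,:,2]<0.5*a[:,:,0])).astype(np.uint8)
    n,l,st,c=cv2.connectedComponentsWithStats(m); return [(st[i,4],c[i]) for i in range(1,n) if st[i,4]>6]
if __name__=='__main__':
    B={}
    for c in ['side','top']:
        im=cv2.imread('pics/'+c+'0.png')[:,:,::-1]; B[c]=[x for _,x in reds(im)]
        print(c,[(a,x.round(1)) for a,x in reds(im)])
        x0,y0=(230,170) if c=='side' else (220,190)
        cv2.imwrite('pics/z_'+c+'.png',cv2.resize(im[y0:y0+135,x0:x0+180,::-1],None,fx=4.4,fy=4.4,interpolation=cv2.INTER_CUBIC))
    for t in B['top']:
        for z in [.15]: 
            best=min(B['side'],key=lambda q:np.linalg.norm(np.cross(*[v/np.linalg.norm(v) for v in (ray('top',t)[1],ray('side',q)[1])]).dot(ray('top',t)[0]-ray('side',q)[0])))
        P=tri([ray('top',t),ray('side',best)]); print(t.round(),best.round(),P.round(4))
    print('base px',proj('top',[[0,0,0],[.5,0,0],[.5,.3,0]]))
E
python3 m.py
```

```text
side []
top [(np.int32(11), array([273.4, 227.5])), (np.int32(10), array([307.7, 227.3])), (np.int32(10), array([262.8, 260. ])), (np.int32(9), array([318.3, 260.1])), (np.int32(12), array([290.5, 280.5]))]Traceback (most recent call last):
  File "m.py", line 14, in <module>
    best=min(B['side'],key=lambda q:np.linalg.norm(np.cross(*[v/np.linalg.norm(v) for v in (ray('top',t)[1],ray('side',q)[1])]).dot(ray('top',t)[0]-ray('side',q)[0])))
ValueError: min() iterable argument is empty
```

```bash
sed -i 's/>90)/>70)/; s/0.45\*a/0.5*a/; s/0.5\*a\[:,:,0\]).astype/0.6*a[:,:,0])).astype/' m.py; sed -i 's/st\[i,4\]>6/st[i,4]>4/' m.py; python3 m.py
```

```text
side [(np.int32(16), array([302.2, 190.2])), (np.int32(20), array([338. , 196.8])), (np.int32(26), array([283.3, 213. ])), (np.int32(26), array([343.5, 225. ])), (np.int32(28), array([308.4, 236.2]))]
top [(np.int32(28), array([273.5, 227.5])), (np.int32(28), array([307.8, 227.5])), (np.int32(26), array([263. , 260.5])), (np.int32(27), array([318.8, 260.3])), (np.int32(26), array([291., 281.]))]
[274. 228.] [283. 213.] [0.5624 0.081  0.1488]
[308. 228.] [302. 190.] [ 0.5642 -0.0063  0.1484]
[263. 260.] [308. 236.] [0.4787 0.106  0.1483]
[319. 260.] [338. 197.] [ 0.4813 -0.0353  0.1487]
[291. 281.] [344. 225.] [0.4286 0.0344 0.1488]
base px [[299.50744903 436.86546067]
 [302.52820531 254.88577134]
 [196.28199845 252.72646782]]
```

```bash
ls pics; grep -n astype m.py
```

```text
side0.png
top0.png
z_side.png
z_top.png
3:    a=im.astype(int); m=((a[:,:,0]>70)&(a[:,:,1]<0.5*a[:,:,0])&(a[:,:,2]<0.5*a[:,:,0])).astype(np.uint8)
```

View pics/z_top.png

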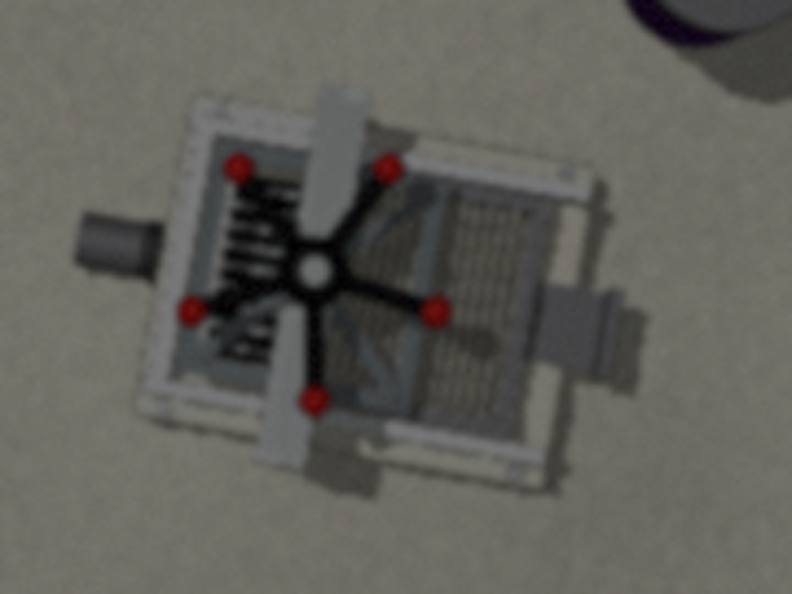

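View pics/z_side.png

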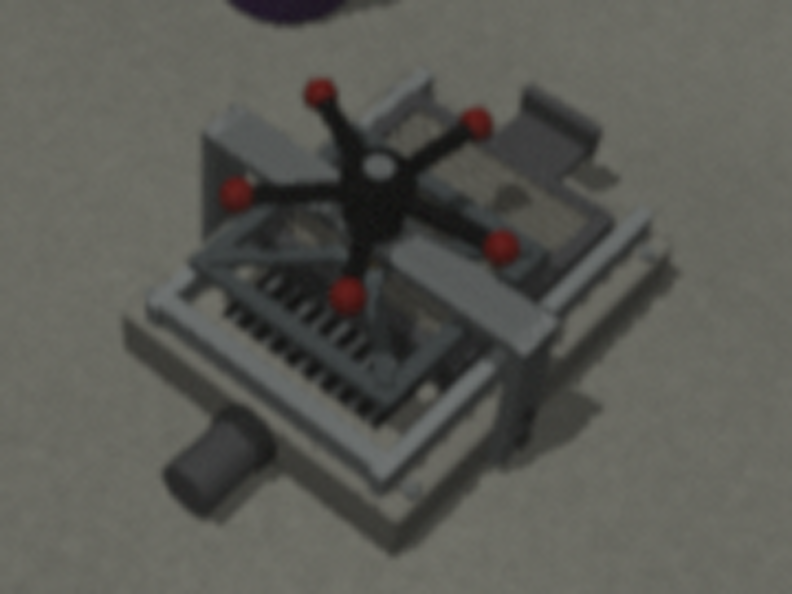

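```bash
cat > f.py <<'E'
from h import *
from scipy.optimize import least_squares
hub=np.array([.5030,.0360])
px=np.array([[193,97],[606,168],[548,492],[138,415]])/4.4+[220,190]
bx=np.array([[95,-103],[-165,-103],[-165,103],[95,103]])/1000
W=np.array([atz('top',p,.04) for p in px])[:,:2]
def T(p,b): 
    c,s=np.cos(p[2]),np.sin(p[2]); return b@np.array([[c,s],[-s,c]])+p[:2]
for bb in (bx,bx*[1,-1]):
    r=least_squares(lambda p:(T(p,bb)-W).ravel(),[*hub,1.4]); print(r.x,np.degrees(r.x[2]),r.fun.reshape(-1,2)*1000)
# lip
for q in [(603,378),(622,292)]:
    p=np.array(q)/4.4+[220,190]; print('lip',atz('top',p,.08))
for p in [(345,90),(280,465)]: print('br',atz('top',np.array(p)/4.4+[220,190],.122))
E
python3 f.py
```

```text
[0.50011708 0.03102643 1.41210453] 80.9076297771346 [[ 2.17145577 -1.80334203]
 [ 0.77966718  1.43763609]
 [-0.77517066 -0.88186342]
 [-2.17595228  1.24756937]]
[0.50006772 0.0310343  1.41353238] 80.98943946019966 [[-201.44657103   30.63409805]
 [-202.47174198   33.81667202]
 [ 202.84285617  -33.31930331]
 [ 201.07545691  -31.13146637]]
lip [ 0.44397693 -0.14251291  0.08      ]
lip [ 0.49605945 -0.153775    0.08      ]
br [0.61087613 0.01752648 0.122     ]
br [0.39007791 0.0517873  0.122     ]
```

Run:
```python
from h import *
Z=lambda q,o:np.array(q)/4.4+o
u=np.array([np.cos(np.radians(81)),np.sin(np.radians(81))])
for a,b in [((622,292),(531,85)),((603,382),(602,130))]:
    P=tri([ray('top',Z(a,[220,190])),ray('side',Z(b,[230,170]))]);d=P[:2]-[.503,.036]
    print(P, d@u, d@[-u[1],u[0]])
```

```text
[ 0.49665679 -0.15704193  0.05930617] -0.19165756289671135 -0.0239332969402851
[ 0.44202965 -0.14492154  0.06243672] -0.18823196452264732 0.03191734333161614
```

The wheel hub is at (0.503, 0.036, 0.149) and box +x points at 81° in the world. The lip's outer face is about 190 mm out along box -x. I'm closing the jaws and swinging round to the tab.

```bash
python3 -m crank '-10 40 -20 0 0 0.08; -10 60 -10 0 0 0.09; -10 60 0 0 0 0.09; -10 60 0 0 0 0.09; -10 60 0 0 0 0.09' -1 40; python3 -m crank '-10 60 0 0 0 0.09; -10 60 0 0 0 0.09; -10 60 0 0 0 0.09; -10 60 0 0 0 0.09; -10 60 0 0 0 0.09'; python3 -c "
from h import *
s=readout.get_state();print(s['eef_pos'],s['qpos'],R.from_quat(s['tcp_rot']).as_matrix().round(3))"
```

```text
time: 1.62
eef_pos: [0.4018, 0.4894, 0.2222]
tcp_rot: [0.906, 0.424, 0.0, -0.0]
contact_force: [0.4, -0.1, 0.0]
opening: -0.003
time: 2.25
eef_pos: [0.5543, 0.2289, 0.2222]
tcp_rot: [0.978, 0.211, 0.0, -0.0]
contact_force: [0.2, -0.0, 0.8]
opening: 0.001
[0.55431906 0.22893556 0.22220535] [ 2.22619271e-01  9.95209017e-02  1.73715057e+00  2.35993250e-06
  1.30423137e+00 -2.02379244e-01] [[ 0.911  0.412  0.001]
 [ 0.412 -0.911  0.   ]
 [ 0.001  0.    -1.   ]]
```

```bash
python3 -m crank '-18 50 0 0 0 0.083; -18 50 0 0 0 0.083; -18 50 0 0 0 0.083; -18 50 0 0 0 0.083; -18 50 0 0 0 0.083'; python3 -m crank '-18 50 0 0 0 0.083; -18 50 0 0 0 0.083; -18 50 0 0 0 0; 0 0 0 0 0 0';  cat > st.py <<'E'
from h import *
s=readout.get_state();M=R.from_quat(s['tcp_rot']).as_matrix();p=np.array(s['eef_pos']);a=np.radians(81);B=np.array([[np.cos(a),np.sin(a)],[-np.sin(a),np.cos(a)]])
print('t',s['time'],'p',p.round(4),'yaw x',np.degrees(np.arctan2(M[1,0],M[0,0])).round(2),'box xy',(B@(p[:2]-[.503,.036])).round(4),'q',np.round(s['qpos'],2),'F',np.round(s['contact_force'],1))
E
python3 st.py
```

```text
time: 2.88
eef_pos: [0.5311, -0.0339, 0.2223]
tcp_rot: [1.0, 0.005, 0.0, 0.0]
contact_force: [0.5, -0.8, -0.4]
opening: -0.003
time: 3.38
eef_pos: [0.466, -0.1804, 0.2223]
tcp_rot: [0.997, -0.079, 0.0, 0.0]
contact_force: [0.2, 0.4, 0.5]
opening: 0.001
t 3.375 p [ 0.466  -0.1804  0.2223] yaw x -9.07 box xy [-0.2195  0.0027] q [-0.57 -0.13  1.97 -0.    1.31 -0.41] F [0.2 0.4 0.5]
```

```bash
python3 -m crank '0 8 -0 0 0 0; 0 0 60 0 0 0; 0 0 60 0 0 0; 0 0 0 0 0 0'
python3 - <<'E'
from h import *
s,im=snap('wrist','w1.png')
snap('side','s1.png')
im=cv2.imread('pics/s1.png');cv2.imwrite('pics/s1z.png',cv2.resize(im[130:265,260:440],None,fx=4.4,fy=4.4,interpolation=cv2.INTER_CUBIC))
E
python3 st.py
```

```text
time: 3.88
eef_pos: [0.4626, -0.1822, 0.0969]
tcp_rot: [0.997, -0.075, -0.005, -0.003]
contact_force: [0.3, 0.2, 0.4]
opening: -0.002
t 3.975 p [ 0.4671 -0.1854  0.1033] yaw x -8.68 box xy [-0.2243  0.0008] q [-0.58 -0.    2.07  0.    1.07 -0.43] F [0.  0.1 0.4]
```

View pics/w1.png

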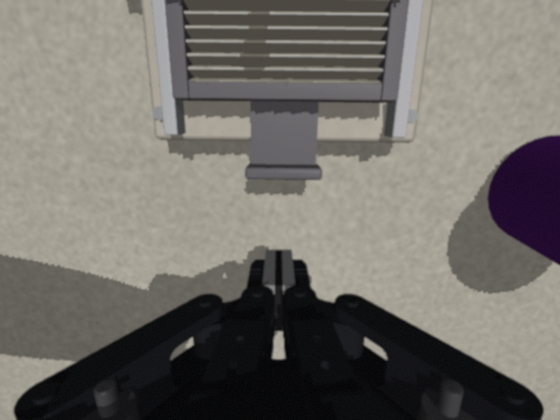

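View pics/s1z.png

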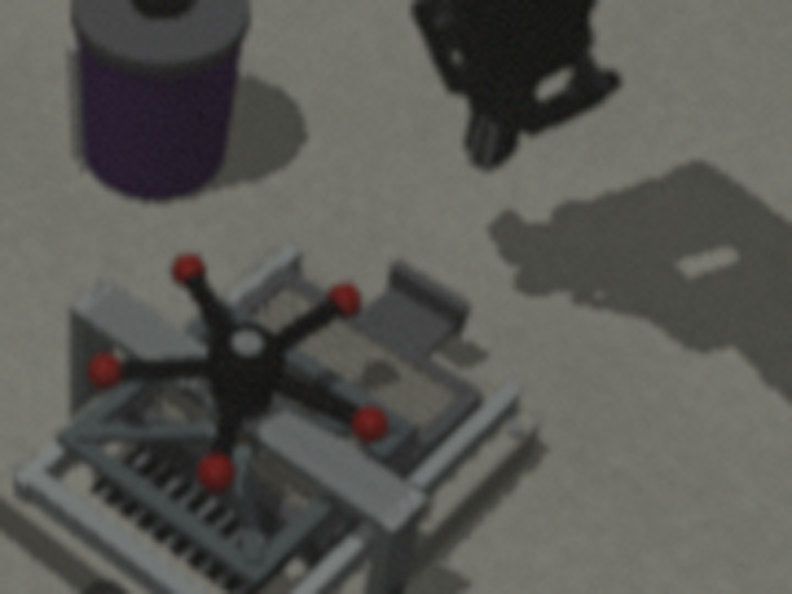

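The wrist view shows the box squarely ahead. The lip spans columns 246–321 at rows 166–180, and the shut fingertips are at (279,265), nearly centred on it.

Run:
```python
from h import *
s=readout.get_state();a=np.radians(81);B=np.array([[np.cos(a),np.sin(a)],[-np.sin(a),np.cos(a)]])
for n,px,z in [('lipL',(246,175),.066),('lipR',(321,175),.066),('lip bottom edge',(283,180),.066),('railRa',(428,0),.06),('railRb',(404,137),.06),('railLa',(153,0),.06),('railLb',(165,135),.06),('boxL',(157,139),.04),('boxR',(413,141),.04)]:
    P=atz('wrist',px,z,s)
    print(n,P.round(4),(B@(P[:2]-[.503,.036])).round(4))
print(proj('wrist',[s['eef_pos']],s))
```

```text
lipL [ 0.4482 -0.1479  0.066 ] [-0.1902  0.0254]
lipR [ 0.5034 -0.1563  0.066 ] [-0.1899 -0.0305]
lip bottom edge [ 0.4749 -0.1558  0.066 ] [-0.1938 -0.0022]
railRa [ 0.5858 -0.0531  0.06  ] [-0.0751 -0.0957]
railRb [ 0.5677 -0.1386  0.06  ] [-0.1623 -0.0912]
railLa [ 0.4085 -0.0261  0.06  ] [-0.0761  0.0837]
railLb [ 0.3939 -0.1106  0.06  ] [-0.1618  0.0848]
boxL [ 0.3792 -0.1127  0.04  ] [-0.1662  0.099 ]
boxR [ 0.5827 -0.1454  0.04  ] [-0.1667 -0.1071]
[[278.78393136 237.02928991]]
```

```bash
python3 -m crank '3 0 30 0 0 0.006; 0 0 24 0 0 0; 0 0 0 0 0 0'; python3 st.py
```

```text
time: 4.35
eef_pos: [0.4701, -0.1864, 0.0497]
tcp_rot: [0.997, -0.079, 0.001, 0.0]
contact_force: [-0.0, 0.0, -0.1]
opening: -0.004
t 4.35 p [ 0.4701 -0.1864  0.0497] yaw x -9.06 box xy [-0.2248 -0.0023] q [-0.58  0.08  2.1   0.    0.96 -0.42] F [-0.   0.  -0.1]
```

```bash
python3 -m crank '0 -5 0 0 0 0; 0 -5 0 0 0 0; 0 -4 0 0 0 0; 0 -4 0 0 0 0; 0 -4 0 0 0 0'; python3 -m crank '0 -5 0 0 0 0; 0 -5 0 0 0 0; 0 -5 0 0 0 0; 0 -5 0 0 0 0; 0 -5 0 0 0 0';python3 st.py
```

```text
time: 4.97
eef_pos: [0.4725, -0.164, 0.0481]
tcp_rot: [0.997, -0.079, 0.0, 0.0]
contact_force: [0.2, 0.3, 0.4]
opening: 0.0
time: 5.6
eef_pos: [0.4765, -0.1393, 0.048]
tcp_rot: [0.997, -0.079, -0.0, 0.0]
contact_force: [0.5, -0.7, -0.4]
opening: 0.002
t 5.6 p [ 0.4765 -0.1393  0.048 ] yaw x -9.11 box xy [-0.1773 -0.0012] q [-0.49  0.07  2.12 -0.    0.96 -0.33] F [ 0.5 -0.7 -0.4]
```

```bash
python3 - <<'E'
from h import *
s,im=snap('wrist','w2.png')
snap('side','s2.png')
im=cv2.imread('pics/s2.png');cv2.imwrite('pics/s2z.png',cv2.resize(im[130:265,260:440],None,fx=4.4,fy=4.4,interpolation=cv2.INTER_CUBIC))
E
python3 st.py
```

```text
t 5.7 p [ 0.4764 -0.1391  0.048 ] yaw x -9.07 box xy [-0.1771 -0.0011] q [-0.49  0.07  2.12  0.    0.96 -0.33] F [ 0.5  0.1 -0.4]
```

View pics/w2.png

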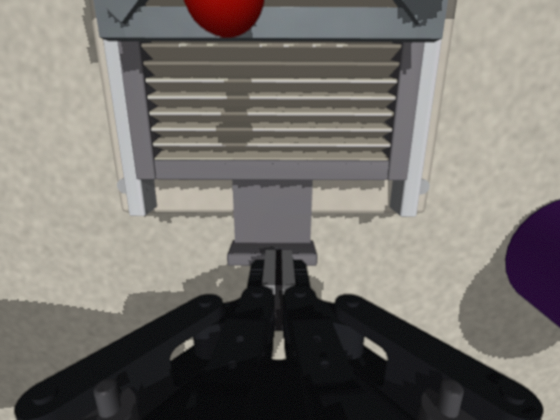

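View pics/s2z.png

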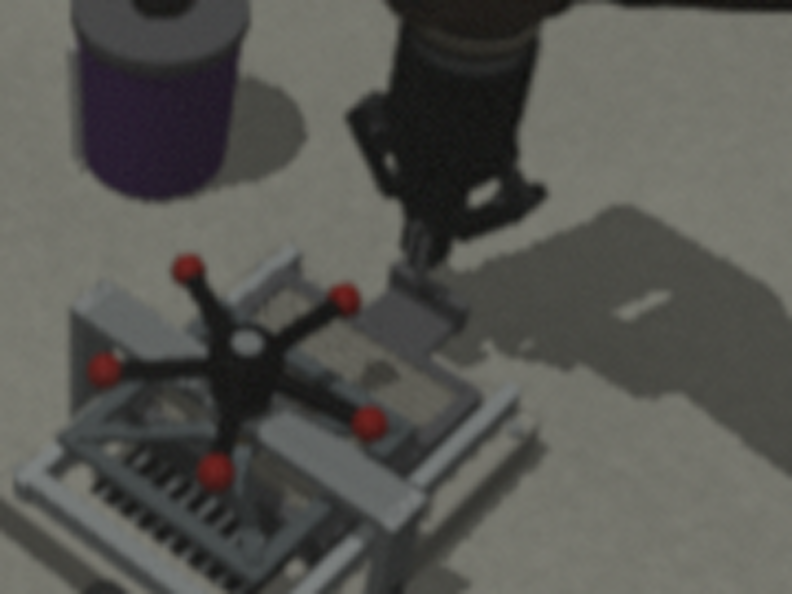

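Run:
```python
from h import *
s=readout.get_state();a=np.radians(81);B=np.array([[np.cos(a),np.sin(a)],[-np.sin(a),np.cos(a)]])
for n,px in [('lip outer bot',(240,264)),('lip outer top',(240,256)),('lip inner top',(240,244)),('filterframe edge',(270,179))]:
  for z in (.055,.065,.075):
    P=atz('wrist',px,z,s)
    print(n,P.round(4),(B@(P[:2]-[.503,.036])).round(4))
im=cv2.imread('pics/w2.png');cv2.imwrite('pics/w2z.png',cv2.resize(im[170:310,190:370],None,fx=4.2,fy=4.2,interpolation=cv2.INTER_CUBIC))
im=cv2.imread('pics/s2.png');cv2.imwrite('pics/s2zz.png',cv2.resize(im[170:230,325:385],None,fx=10,fy=10,interpolation=cv2.INTER_CUBIC))
```

```text
lip outer bot [ 0.4489 -0.151   0.055 ] [-0.1932  0.0242]
lip outer bot [ 0.4511 -0.146   0.065 ] [-0.1879  0.0228]
lip outer bot [ 0.4534 -0.1411  0.075 ] [-0.1827  0.0213]
lip outer top [ 0.45   -0.1454  0.055 ] [-0.1874  0.024 ]
lip outer top [ 0.4522 -0.1407  0.065 ] [-0.1825  0.0225]
lip outer top [ 0.4544 -0.1361  0.075 ] [-0.1776  0.0211]
lip inner top [ 0.4517 -0.1371  0.055 ] [-0.179   0.0236]
lip inner top [ 0.4537 -0.1329  0.065 ] [-0.1745  0.0222]
lip inner top [ 0.4558 -0.1287  0.075 ] [-0.1701  0.0208]
filterframe edge [ 0.4776 -0.0985  0.055 ] [-0.1368  0.0041]
filterframe edge [ 0.4782 -0.0966  0.065 ] [-0.1348  0.0038]
filterframe edge [ 0.4788 -0.0946  0.075 ] [-0.1328  0.0035]
```

View pics/w2z.png

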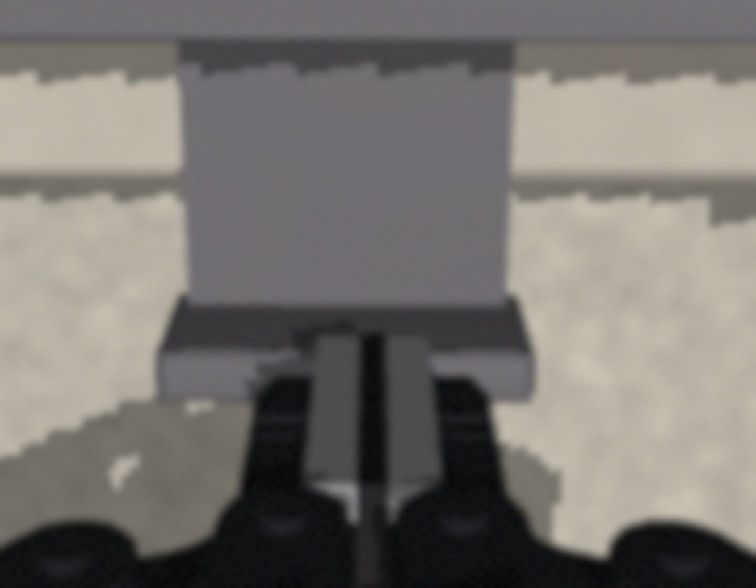

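View pics/s2zz.png

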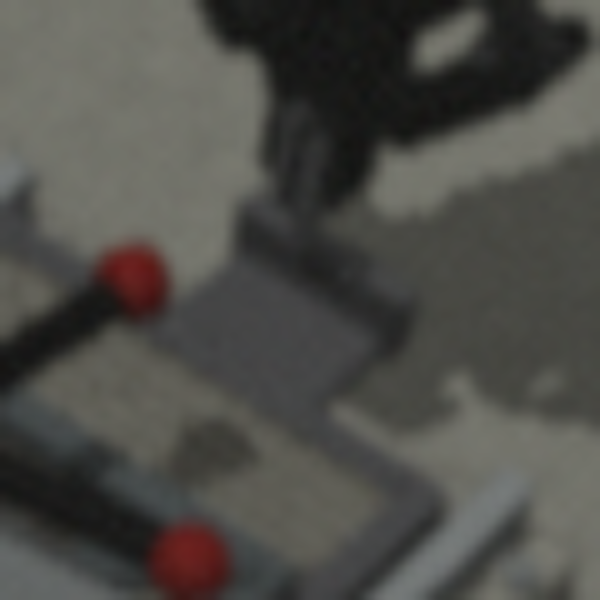

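Run:
```python
from h import *
c=optics.calibration('wrist');T=np.array(c['tool_from_camera']);print(T.round(4),c['mtx'],c['dist_coeffs'])
s=readout.get_state();M=R.from_quat(s['tcp_rot']).as_matrix()
p=np.array(s['eef_pos'])
print(p+M@T[:3,3])
for z in (-.04,-.02,-.01,0): print(z,[proj('wrist',[p+M@np.array([x,y,z])],s)[0].round() for x,y in ((-.0145,-.011),(.0145,-.011),(-.0145,.011),(.0145,.011))])
```

```text
[[ 1.000e+00 -0.000e+00 -6.000e-04 -2.000e-04]
 [ 2.000e-04  9.551e-01  2.962e-01 -7.610e-02]
 [ 6.000e-04 -2.962e-01  9.551e-01 -1.825e-01]
 [ 0.000e+00  0.000e+00  0.000e+00  1.000e+00]] [[298.72668825   0.         278.2436007 ]
 [  0.         298.72668825 208.77291186]
 [  0.           0.           1.        ]] [-0.00555739  0.          0.          0.          0.        ]
[ 0.48820523 -0.06396301  0.23048247]
-0.04 [array([251., 247.]), array([307., 247.]), array([252., 284.]), array([306., 284.])]
-0.02 [array([254., 233.]), array([304., 233.]), array([255., 267.]), array([303., 267.])]
-0.01 [array([255., 227.]), array([302., 227.]), array([256., 259.]), array([302., 259.])]
0 [array([256., 221.]), array([301., 221.]), array([257., 252.]), array([300., 252.])]
```

Run:
```python
from h import *
s=readout.get_state();M=R.from_quat(s['tcp_rot']).as_matrix();p=np.array(s['eef_pos'])
im=cv2.imread('pics/s2.png');k=10
z=cv2.resize(im[170:230,325:385],None,fx=k,fy=k,interpolation=cv2.INTER_CUBIC)
C=np.array([[x,y,zz] for zz in (0,-.038) for x,y in ((-.011,-.011),(.011,-.011),(.011,.011),(-.011,.011))])
q=(proj('side',p+C@M.T)-[325,170]+.5)*k
q=q.astype(int)
for i in range(4):
    cv2.line(z,q[i],q[(i+1)%4],(0,255,0),1);cv2.line(z,q[4+i],q[4+(i+1)%4],(0,255,255),1);cv2.line(z,q[i],q[i+4],(255,255,0),1)
cv2.imwrite('pics/s2ov.png',z)
im=cv2.imread('pics/w2.png')
q=proj('wrist',p+C@M.T,s).astype(int)
for i in range(4):
    cv2.line(im,q[i],q[(i+1)%4],(0,255,0),1);cv2.line(im,q[4+i],q[4+(i+1)%4],(0,255,255),1);cv2.line(im,q[i],q[i+4],(255,255,0),1)
cv2.imwrite('pics/w2ov.png',cv2.resize(im[190:310,190:370],None,fx=4,fy=4))
```

```text
(no output)
```

View pics/s2ov.png

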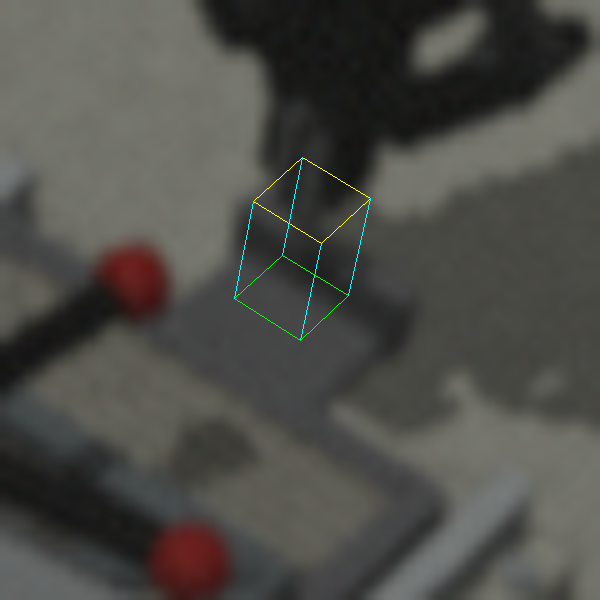

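View pics/w2ov.png

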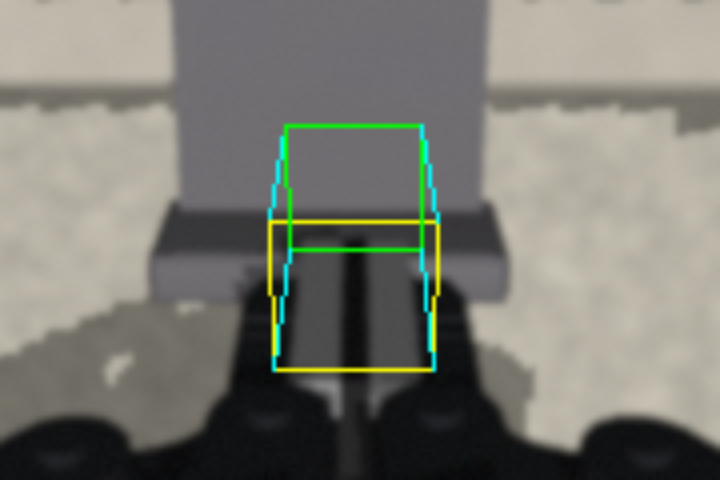

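Run:
```python
from h import *
s=readout.get_state();M=R.from_quat(s['tcp_rot']).as_matrix()
p=np.array([ 0.4671,-0.1854,0.1033])
im=cv2.imread('pics/s1.png');k=10
z=cv2.resize(im[140:200,340:400],None,fx=k,fy=k,interpolation=cv2.INTER_CUBIC)
C=np.array([[x,y,zz] for zz in (0,-.038) for x,y in ((-.011,-.011),(.011,-.011),(.011,.011),(-.011,.011))])
q=(proj('side',p+C@M.T)-[340,140]+.5)*k
q=q.astype(int)
for i in range(4):
    cv2.line(z,q[i],q[(i+1)%4],(0,255,0),1);cv2.line(z,q[4+i],q[4+(i+1)%4],(0,255,255),1);cv2.line(z,q[i],q[i+4],(255,255,0),1)
cv2.imwrite('pics/s1ov.png',z)
```

```text
(no output)
```

View pics/s1ov.png

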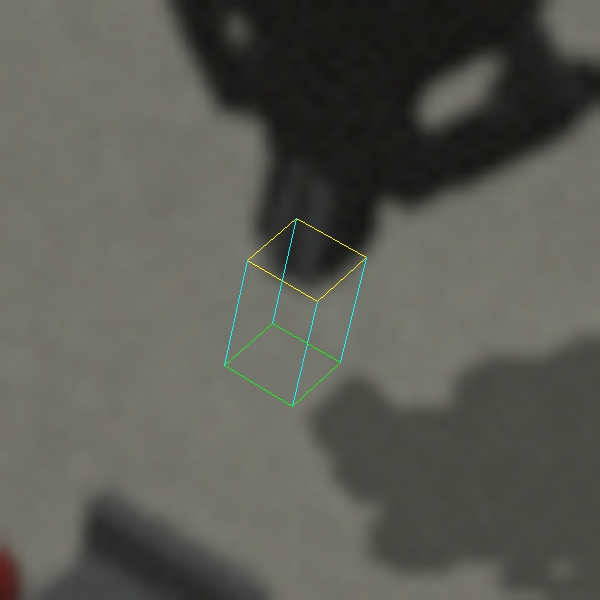

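Run:
```python
from h import *
s=readout.get_state();M=R.from_quat(s['tcp_rot']).as_matrix()
# s1: bottom-most fingertip region center
p=np.array([ 0.4671,-0.1854,0.1033])
rays=[ray('side',np.array((305,272))/10+[340,140])]
s1=dict(s);s1['eef_pos']=p
rays.append(ray('wrist',(279,250),s1))
P=tri(rays);print(P,'tool frame',M.T@(P-p))
for o,d in rays:
    w=P-o;d=d/np.linalg.norm(d);print('miss',np.linalg.norm(w-d*(w@d)))
```

```text
[ 0.46613499 -0.17988883  0.13915084] tool frame [-0.00182656 -0.00529399 -0.03585003]
miss 0.0027108958348815125
miss 0.00271089583488155
```

The shut fingertips really end about 36 mm behind the reported TCP, and both cameras agree on this. So the fingers passed over the lip and nothing moved. I'm backing off and going lower.

```bash
python3 -m crank '0 25 0 0 0 0; 0 27 0 0 0 0; 0 0 17 0 0 0; 0 0 17 0 0 0; 0 0 0 0 0 0'
python3 - <<'E'
from h import *
s,im=snap('wrist','w3.png')
snap('side','s3.png')
im=cv2.imread('pics/s3.png');cv2.imwrite('pics/s3z.png',cv2.resize(im[130:230,310:445],None,fx=5.8,fy=5.8,interpolation=cv2.INTER_CUBIC))
E
python3 st.py
```

```text
time: 6.32
eef_pos: [0.4661, -0.1889, 0.0112]
tcp_rot: [0.997, -0.079, -0.003, -0.002]
contact_force: [-0.3, -0.2, 0.2]
opening: 0.002
t 6.425 p [ 0.4678 -0.19    0.0133] yaw x -9.06 box xy [-0.2288 -0.0006] q [-0.59  0.14  2.11  0.    0.89 -0.43] F [-0.3  0.3 -0.6]
```

View pics/w3.png

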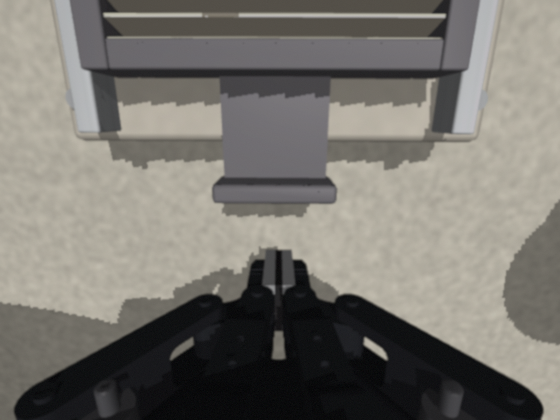

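View pics/s3z.png

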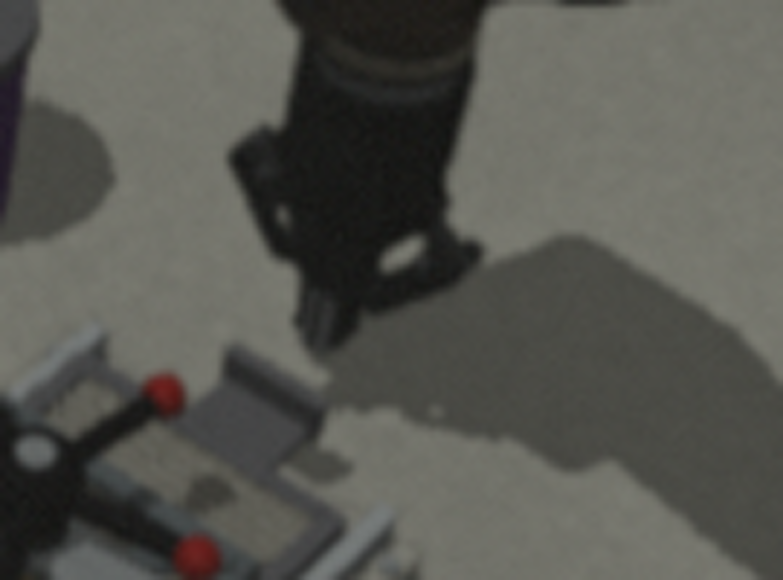

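Run:
```python
from h import *
s=readout.get_state();M=R.from_quat(s['tcp_rot']).as_matrix();p=np.array(s['eef_pos'])
for a in [(327,352),(315,345)]:
  rays=[ray('side',np.array(a)/5.8+[310,130]),ray('wrist',(279,250),s)]
  P=tri(rays);print(P,'tool frame',M.T@(P-p))
  for o,d in rays:
    w=P-o;d=d/np.linalg.norm(d);print('miss',np.linalg.norm(w-d*(w@d)))
a=np.radians(81);u=np.array([np.cos(a),np.sin(a)])
for r in (182,203):
  for z in (.055,.06,.065,.07): print(r,z,(atz('wrist',(275,r),z,s)[:2]-[.503,.036])@u)
```

```text
[ 0.4657448  -0.18796977  0.04353556] tool frame [-0.00241421 -0.00173043 -0.03026089]
miss 0.0037473600051640002
miss 0.0037473600051641013
[ 0.46824648 -0.18202501  0.05290789] tool frame [-0.00089376 -0.00800211 -0.03963071]
miss 0.0014475203832223214
miss 0.0014475203832222223
182 0.055 -0.18289674769692293
182 0.06 -0.18182802129300693
182 0.065 -0.1807592948890909
182 0.07 -0.1796905684851749
203 0.055 -0.19338849329967125
203 0.06 -0.1919472325848994
203 0.065 -0.19050597187012755
203 0.07 -0.18906471115535567
```

```bash
python3 -m crank '1 -5 0 0 0 0; 0 -6 0 0 0 0; 0 -6 0 0 0 0; 0 -6 0 0 0 0; 0 -6 0 0 0 0'; python3 -m crank '0 -4 0 0 0 0; 0 -4 0 0 0 0; 0 -4 0 0 0 0';python3 st.py
```

```text
time: 7.05
eef_pos: [0.4739, -0.1622, 0.0141]
tcp_rot: [0.997, -0.079, 0.0, 0.0]
contact_force: [-0.5, -3.6, -0.1]
opening: 0.001
time: 7.42
eef_pos: [0.4758, -0.1507, 0.0141]
tcp_rot: [0.997, -0.079, 0.0, 0.0]
contact_force: [-0.4, -2.5, 0.2]
opening: 0.002
t 7.425 p [ 0.4758 -0.1507  0.0141] yaw x -9.11 box xy [-0.1887 -0.0023] q [-0.51  0.13  2.12 -0.    0.89 -0.35] F [-0.4 -2.5  0.2]
```

```bash
python3 -m crank '0 -6 0 0 0 0; 0 -6 0 0 0 0; 0 -6 0 0 0 0; 0 -6 0 0 0 0; 0 -6 0 0 0 0'
python3 - <<'E'
from h import *
s,im=snap('wrist','w4.png')
snap('side','s4.png')
im=cv2.imread('pics/s4.png');cv2.imwrite('pics/s4z.png',cv2.resize(im[130:250,290:445],None,fx=5,fy=5,interpolation=cv2.INTER_CUBIC))
E
python3 st.py
```

```text
time: 8.05
eef_pos: [0.4805, -0.1207, 0.0141]
tcp_rot: [0.997, -0.079, 0.0, 0.0]
contact_force: [-0.2, -2.8, 0.7]
opening: 0.0
t 8.15 p [ 0.4804 -0.12    0.0139] yaw x -9.1 box xy [-0.1576 -0.0021] q [-0.45  0.12  2.13  0.    0.89 -0.29] F [ 0.2  0.1 -0.1]
```

View pics/w4.png

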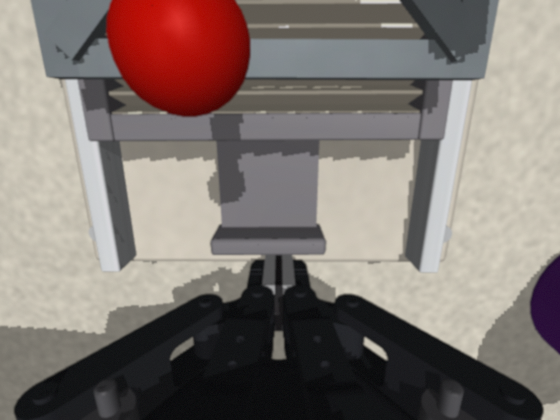

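View pics/s4z.png

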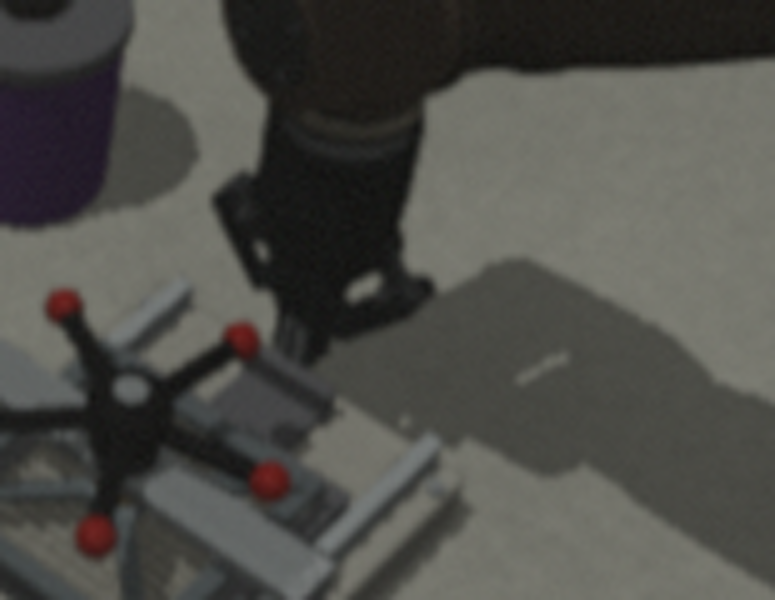

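```bash
python3 -m crank '0 -2 0 0 0 0; 0 -3 0 0 0 0; 0 -3 0 0 0 0; 0 -2 0 0 0 0; 0 -2 0 0 0 0'; python3 -m crank '0 -1.5 0 0 0 0; 0 -1.5 0 0 0 0'; python3 st.py
```

```text
time: 8.78
eef_pos: [0.4822, -0.109, 0.0139]
tcp_rot: [0.997, -0.079, -0.0, -0.0]
contact_force: [0.0, -1.9, -0.7]
opening: -0.0
time: 9.02
eef_pos: [0.4827, -0.1061, 0.0139]
tcp_rot: [0.997, -0.079, -0.0, -0.0]
contact_force: [-0.7, -1.0, -0.4]
opening: -0.0
t 9.025 p [ 0.4827 -0.1061  0.0139] yaw x -9.11 box xy [-0.1435 -0.0021] q [-0.42  0.12  2.13  0.    0.89 -0.26] F [-0.7 -1.  -0.4]
```

```bash
for i in 1; do python3 -m crank '0 -1 0 0 0 0; 0 -1 0 0 0 0'; python3 -m crank '0 -1 0 0 0 0'; python3 -m crank '0 -1 0 0 0 0'; done; python3 st.py
```

```text
time: 9.28
eef_pos: [0.483, -0.1041, 0.014]
tcp_rot: [0.997, -0.079, -0.0, -0.0]
contact_force: [0.2, -1.0, -1.3]
opening: -0.001
time: 9.4
eef_pos: [0.4831, -0.1036, 0.014]
tcp_rot: [0.997, -0.079, -0.0, 0.0]
contact_force: [-1.7, -4.5, -1.3]
opening: 0.001
time: 9.52
eef_pos: [0.4829, -0.1035, 0.014]
tcp_rot: [0.997, -0.079, -0.001, 0.001]
contact_force: [-3.6, -8.2, -1.5]
opening: -0.004
t 9.525 p [ 0.4829 -0.1035  0.014 ] yaw x -9.01 box xy [-0.1409 -0.0019] q [-0.41  0.12  2.13 -0.    0.89 -0.26] F [-3.6 -8.2 -1.5]
```

Contact with the stop came at box x = -141 mm (finger centre), just where it was predicted. The force rose from about 2 N to about 9 N with no further travel, so the filter is home. I'm backing off, lifting and checking.

```bash
python3 -m crank '0 15 0 0 0 0; 0 0 -45 0 0 0; 0 0 -45 0 0 0; 0 0 -45 0 0 0; 0 0 0 0 0 0'
python3 - <<'E'
from h import *
s,im=snap('wrist','w5.png')
E
python3 st.py
```

```text
time: 10.15
eef_pos: [0.4842, -0.1186, 0.1542]
tcp_rot: [0.997, -0.08, 0.005, 0.001]
contact_force: [-0.4, -0.6, -0.4]
opening: 0.0
t 10.2 p [ 0.4825 -0.1178  0.1514] yaw x -9.14 box xy [-0.1552 -0.0038] q [-0.44 -0.08  2.05  0.    1.17 -0.29] F [-0.8  0.8  0.3]
```

View pics/w5.png

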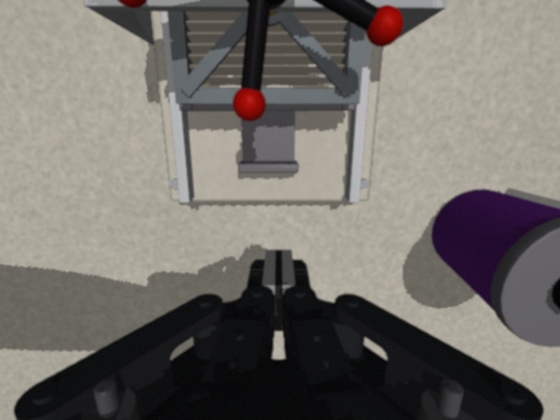

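The filter is in and the lip sits at row 172, inside the box opening. The spoke pointing towards me is at (250,100). Next I go to the spoke that points at the robot.

```bash
python3 -m crank '-16 -39 0 0 0 -0.06; -16 -39 0 0 0 -0.06; -16 -39 0 0 0 -0.055; 0 0 0 0 0 0'
python3 - <<'E'
from h import *
a=np.radians(81);u=np.array([np.cos(a),np.sin(a)])
s,im=snap('wrist','w6.png')
s5=dict(s);s5['eef_pos']=np.array([.4825,-.1178,.1514]);s5['tcp_rot']=R.from_matrix(np.array([[.9875,-.1575,0],[-.1575,-.9875,0],[0,0,-1]])).as_quat()
for r in (162,173): print('lip',r,(atz('wrist',(268,r),.066,s5)[:2]-[.503,.036])@u)
snap('side','s6.png')
im=cv2.imread('pics/s6.png');cv2.imwrite('pics/s6z.png',cv2.resize(im[130:250,260:415],None,fx=5,fy=5,interpolation=cv2.INTER_CUBIC))
E
python3 st.py
```

```text
time: 10.7
eef_pos: [0.4428, 0.0061, 0.147]
tcp_rot: [1.0, 0.01, -0.002, -0.001]
contact_force: [0.8, 0.1, -0.9]
opening: 0.002
lip 162 -0.11817675966789436
lip 173 -0.12812286576522164
t 10.8 p [0.4443 0.004  0.1479] yaw x 0.93 box xy [-0.0408  0.053 ] q [-0.22 -0.2   2.16  0.    1.18 -0.24] F [-0.6 -0.5 -0.5]
```

View pics/w6.png

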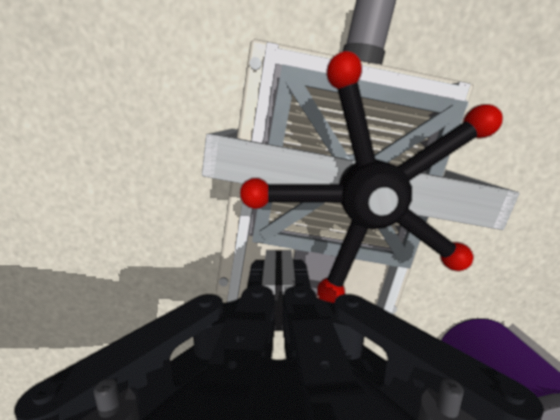

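View pics/s6z.png

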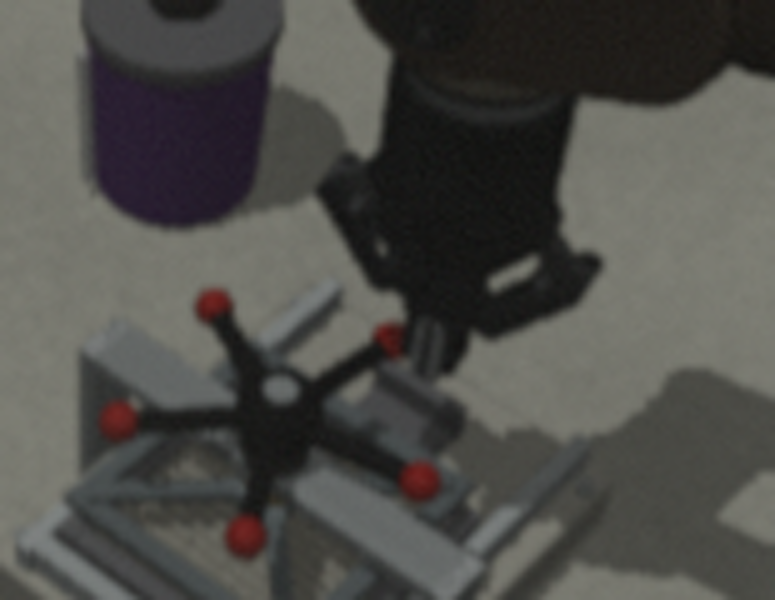

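```bash
cat > wheel.py <<'E'
from m import *
import sys
def spokes(im,s,z=.1486):
    out=[]
    for a,c in reds(im):
        if a<60: continue
        P=atz('wrist',c,z,s); d=P[:2]-[.503,.036]; out.append((a,P.round(4),np.degrees(np.arctan2(d[1],d[0])).round(1),np.linalg.norm(d).round(4)))
    return out
E
python3 - <<'E'
from wheel import *
s=readout.get_state();s['eef_pos']
im=cv2.imread('pics/w6.png')[:,:,::-1]
for o in spokes(im,s): print(o)
print(atz('wrist',(383,201),.167,s))
E
```

```text
(np.int32(978), array([0.479 , 0.1058, 0.1486]), np.float64(108.9), np.float64(0.0738))
(np.int32(848), array([0.5633, 0.0804, 0.1486]), np.float64(36.4), np.float64(0.0749))
(np.int32(699), array([0.4288, 0.0338, 0.1486]), np.float64(-178.3), np.float64(0.0742))
(np.int32(546), array([ 0.5656, -0.0086,  0.1486]), np.float64(-35.5), np.float64(0.0769))
(np.int32(424), array([ 0.4802, -0.0355,  0.1486]), np.float64(-107.7), np.float64(0.075))
[0.50305605 0.03511414 0.167     ]
```

```bash
python3 -m crank '9 0 0 0 0 0; 0 0 20 0 0 0; 0 0 20 0 0 0; 0 0 0 0 0 0'
python3 - <<'E'
from h import *
s,im=snap('wrist','w7.png')
snap('side','s7.png')
im=cv2.imread('pics/s7.png');cv2.imwrite('pics/s7z.png',cv2.resize(im[130:250,260:415],None,fx=5,fy=5,interpolation=cv2.INTER_CUBIC))
E
python3 st.py
```

```text
time: 11.3
eef_pos: [0.4531, 0.0035, 0.1072]
tcp_rot: [1.0, 0.007, -0.002, -0.0]
contact_force: [-1.0, -0.3, -0.1]
opening: -0.0
t 11.4 p [0.4546 0.0034 0.1093] yaw x 0.85 box xy [-0.0398  0.0427] q [-0.22 -0.13  2.17  0.    1.09 -0.23] F [-0.   0.8  0.6]
```

View pics/w7.png

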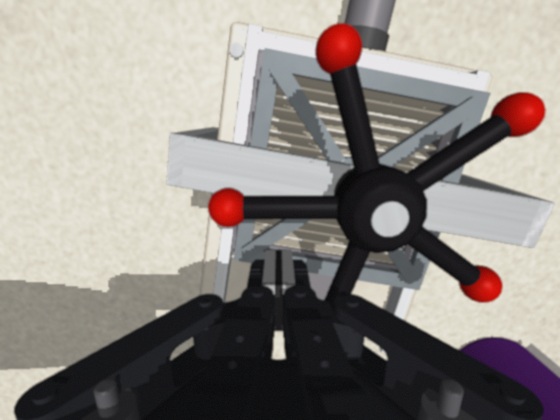

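View pics/s7z.png

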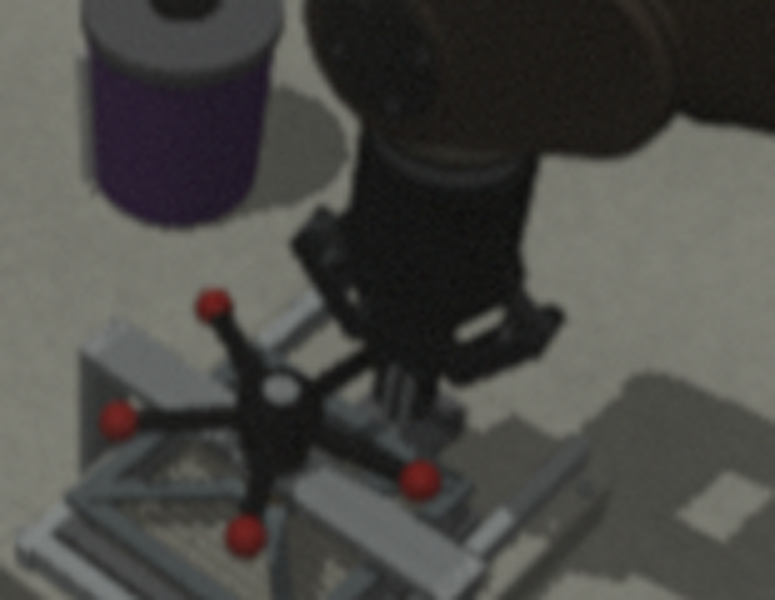

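```bash
python3 -m crank '0 -6 3 0 0 0; 0 -6 0 0 0 0; 0 -3 0 0 0 0'; python3 st.py;  python3 -m crank '-1.4 -5 0 0 0 0.1; -1.4 -4.9 0 0 0 0.1; -1.4 -4.9 0 0 0 0.1'
cat > ang.py <<'E'
from h import *
s=readout.get_state();M=R.from_quat(s['tcp_rot']).as_matrix();p=np.array(s['eef_pos'])
h=M.T@(np.array([.503,.036,p[2]])-p); F=np.array(s['contact_force'])
yaw=np.degrees(np.arctan2(M[1,0],M[0,0]));Ft=M.T@F
d=p-np.array([.503,.036,p[2]]);T=np.cross(d,F)[2]
print('hub in tool',(h[:2]*1000).round(1),'yaw',yaw.round(1),'z',p[2].round(4),'Ftool',Ft.round(1),'F60 (using axis)',(T/.06).round(1),'wt',np.round(s['wrist_torque'],2),'t',round(s['time'],2),'q6',round(s['qpos'][5],2))
th=0.05
for th in (.1,.05):
    c,sn=np.cos(th),np.sin(th);D=h[:2]-np.array([h[0]*c-h[1]*sn,h[0]*sn+h[1]*c]);print(th,(D*1000).round(2))
E
python3 ang.py
```

```text
time: 11.78
eef_pos: [0.4538, 0.0195, 0.1064]
tcp_rot: [1.0, 0.008, 0.0, 0.0]
contact_force: [-0.1, -2.5, -1.0]
opening: 0.0
t 11.775 p [0.4538 0.0195 0.1064] yaw x 0.96 box xy [-0.024  0.046] q [-0.18 -0.12  2.18 -0.    1.09 -0.2 ] F [-0.1 -2.5 -1. ]
time: 12.15
eef_pos: [0.4506, 0.0326, 0.1064]
tcp_rot: [0.99, -0.142, 0.0, 0.002]
contact_force: [-0.9, -6.3, 0.7]
opening: 0.004
hub in tool [ 49.4 -18.1] yaw -16.4 z 0.1064 Ftool [ 0.9  6.3 -0.7] F60 (using axis) 5.5 wt [-1.    0.24  0.01] t 12.15 q6 0.14
0.1 [-1.56 -5.02]
0.05 [-0.84 -2.49]
```

```bash
python3 -m crank '-1.6 -5 0 0 0 0.1; -1.5 -5 0 0 0 0.1; -1.5 -5 0 0 0 0.1; -1.5 -5 0 0 0 0.1; -1.5 -5 0 0 0 0.1';python3 ang.py
```

```text
time: 12.78
eef_pos: [0.455, 0.0581, 0.1063]
tcp_rot: [0.924, -0.383, 0.0, 0.002]
contact_force: [-2.3, -6.4, 0.6]
opening: 0.0
hub in tool [ 49.5 -18.3] yaw -45.0 z 0.1063 Ftool [ 2.9  6.1 -0.6] F60 (using axis) 5.9 wt [-0.99  0.37 -0.02] t 12.78 q6 0.7
0.1 [-1.58 -5.04]
0.05 [-0.85 -2.5 ]
```

```bash
python3 -m crank '-1.6 -5 0 0 0 0.1; -1.6 -5 0 0 0 0.1; -1.6 -5 0 0 0 0.1; -1.6 -5 0 0 0 0.1; -1.6 -5 0 0 0 0.1';python3 ang.py
```

```text
time: 13.4
eef_pos: [0.4707, 0.0784, 0.1062]
tcp_rot: [0.8, -0.6, 0.0, 0.003]
contact_force: [-3.3, -6.7, 2.7]
opening: 0.0
hub in tool [ 49.8 -19. ] yaw -73.7 z 0.1062 Ftool [ 5.5  5.1 -2.6] F60 (using axis) 5.9 wt [-1.    0.63 -0.04] t 13.4 q6 1.24
0.1 [-1.65 -5.06]
0.05 [-0.89 -2.51]
```

```bash
python3 -m crank '-1.6 -5 0 0 0 0.1; -1.6 -5 0 0 0 0.1';python3 ang.py
```

```text
time: 13.65
eef_pos: [0.4792, 0.0841, 0.1061]
tcp_rot: [0.736, -0.677, -0.0, 0.003]
contact_force: [-5.4, -3.9, 2.8]
opening: 0.0
hub in tool [ 50.  -19.6] yaw -85.1 z 0.1061 Ftool [ 3.4  5.8 -2.8] F60 (using axis) 5.9 wt [-0.75  0.79 -0.04] t 13.65 q6 1.46
0.1 [-1.71 -5.09]
0.05 [-0.92 -2.52]
```

Run:
```python
from wheel import *
s,im=snap('wrist','w8.png')
for o in spokes(im,s): print(o)
```

```text
(np.int32(1573), array([0.5687, 0.0688, 0.1486]), np.float64(26.5), np.float64(0.0735))
(np.int32(1450), array([ 0.5528, -0.0172,  0.1486]), np.float64(-46.9), np.float64(0.0729))
(np.int32(1027), array([0.4927, 0.1111, 0.1486]), np.float64(97.8), np.float64(0.0758))
(np.int32(816), array([ 0.4648, -0.0295,  0.1486]), np.float64(-120.2), np.float64(0.0758))
```

View pics/w8.png

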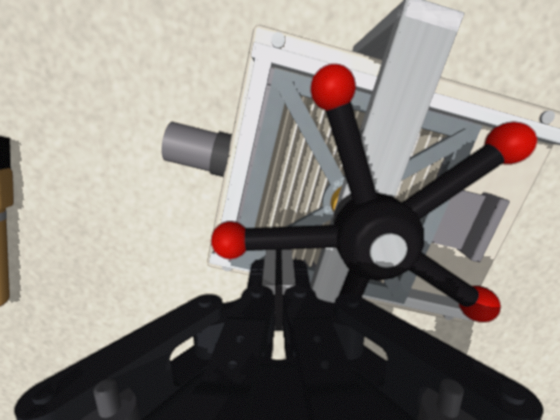

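```bash
python3 -m crank '-1.7 -5 0 0 0 0.1; -1.7 -5 0 0 0 0.1';python3 ang.py|head -1; python3 -m crank '-1.7 -5 0 0 0 0.1';python3 ang.py|head -1
```

```text
time: 13.95
eef_pos: [0.4887, 0.0883, 0.106]
tcp_rot: [-0.665, 0.747, 0.001, -0.003]
contact_force: [-5.1, -3.6, 3.3]
opening: -0.001
hub in tool [ 50.3 -20.3] yaw -96.6 z 0.106 Ftool [ 4.1  4.7 -3.3] F60 (using axis) 5.3 wt [-0.54  0.95 -0.04] t 13.95 q6 1.66
time: 14.08
eef_pos: [0.4936, 0.0896, 0.1059]
tcp_rot: [-0.627, 0.779, 0.001, -0.003]
contact_force: [-6.1, -3.4, 2.4]
opening: 0.002
hub in tool [ 50.4 -20.6] yaw -102.3 z 0.1059 Ftool [ 4.7  5.2 -2.4] F60 (using axis) 6.0 wt [-0.5   0.95 -0.03] t 14.07 q6 1.77
```

```bash
python3 -m crank '-1.8 -5.1 0 0 0 0.1; -1.8 -5.1 0 0 0 0.1';python3 ang.py|head -1; python3 -m crank '-1.8 -5.1 0 0 0 0.1';python3 ang.py|head -1
```

```text
time: 14.32
eef_pos: [0.5041, 0.0908, 0.1057]
tcp_rot: [-0.546, 0.838, 0.001, -0.003]
contact_force: [-5.7, -2.1, 3.4]
opening: -0.005
hub in tool [ 50.6 -21.2] yaw -113.8 z 0.1057 Ftool [ 4.3  4.4 -3.4] F60 (using axis) 5.2 wt [-0.32  1.07 -0.05] t 14.32 q6 1.97
time: 14.45
eef_pos: [0.5094, 0.0906, 0.1056]
tcp_rot: [-0.503, 0.864, 0.001, -0.003]
contact_force: [-5.5, -1.4, 3.1]
opening: 0.001
hub in tool [ 50.7 -21.4] yaw -119.5 z 0.1056 Ftool [ 3.9  4.1 -3. ] F60 (using axis) 4.9 wt [-0.25  1.02 -0.03] t 14.45 q6 2.07
```

```bash
python3 -m crank '-1.8 -5.1 0 0 0 0.1; -1.8 -5.1 0 0 0 0.1';python3 ang.py|head -1
```

```text
time: 14.7
eef_pos: [0.5197, 0.0887, 0.1054]
tcp_rot: [-0.415, 0.91, 0.002, -0.003]
contact_force: [-7.3, -0.2, 2.6]
opening: 0.0
hub in tool [ 50.7 -22. ] yaw -131.0 z 0.1054 Ftool [ 4.9  5.4 -2.6] F60 (using axis) 6.3 wt [ 0.01  1.06 -0.04] t 14.7 q6 2.26
```

```bash
python3 -m crank '-1.8 -5.1 0 0 0 0.1; -1.8 -5.1 0 0 0 0.1';python3 ang.py|head -1;  python3 -m crank '-1.8 -5.1 0 0 0 0.1; -1.8 -5.1 0 0 0 0.1';python3 ang.py|head -1
```

```text
time: 14.95
eef_pos: [0.5295, 0.0846, 0.1054]
tcp_rot: [-0.322, 0.947, 0.002, -0.003]
contact_force: [-6.2, 1.1, 1.6]
opening: -0.001
hub in tool [ 50.7 -22.4] yaw -142.5 z 0.1054 Ftool [ 4.3  4.6 -1.5] F60 (using axis) 5.5 wt [ 0.29  1.   -0.04] t 14.95 q6 2.46
time: 15.2
eef_pos: [0.5384, 0.0787, 0.1053]
tcp_rot: [-0.225, 0.974, 0.002, -0.003]
contact_force: [-6.4, 2.4, 1.7]
opening: 0.0
hub in tool [ 50.5 -22.9] yaw -154.0 z 0.1053 Ftool [ 4.7  5.  -1.6] F60 (using axis) 6.0 wt [ 0.39  0.9  -0.  ] t 15.2 q6 2.64
```

```bash
python3 -m crank '0 10 0 0 0 0; 0 0 -30 0 0 0; 0 0 -30 0 0 -0.18; 0 0 0 0 0 -0.18; 0 0 0 0 0 -0.18'; python3 -m crank '0 0 0 0 0 -0.18; 0 0 0 0 0 -0.18; 0 0 0 0 0 -0.18; 0 0 0 0 0 -0.18; 0 0 0 0 0 -0.18'; python3 -m crank '0 0 0 0 0 -0.18; 0 0 0 0 0 -0.18; 0 0 0 0 0 -0.18; 0 0 0 0 0 -0.18; 0 0 0 0 0 -0.18';python3 -m crank '0 0 0 0 0 -0.18; 0 0 0 0 0 0';  python3 st.py
python3 - <<'E'
from wheel import *
s,im=snap('wrist','w9.png');s,im2=snap('top','t9.png')
for o in spokes(im,s): print(o)
for a,c in reds(im2):
    P=atz('top',c,.1486);d=P[:2]-[.503,.036];print(a,P.round(4),np.degrees(np.arctan2(d[1],d[0])).round(1))
E
```

```text
time: 15.82
eef_pos: [0.5371, 0.0871, 0.1671]
tcp_rot: [-0.482, 0.876, -0.001, 0.001]
contact_force: [-0.8, -0.7, 0.4]
opening: 0.001
time: 16.45
eef_pos: [0.5367, 0.0871, 0.1663]
tcp_rot: [0.815, -0.579, 0.001, -0.0]
contact_force: [-0.2, 0.2, -0.3]
opening: -0.001
time: 17.08
eef_pos: [0.5367, 0.0871, 0.1663]
tcp_rot: [0.986, -0.167, 0.001, -0.0]
contact_force: [-0.6, 0.2, 0.0]
opening: 0.0
time: 17.32
eef_pos: [0.5366, 0.087, 0.1663]
tcp_rot: [0.997, -0.082, 0.0, -0.0]
contact_force: [0.2, 0.3, 0.2]
opening: 0.0
t 17.325 p [0.5366 0.087  0.1663] yaw x -9.41 box xy [ 0.0556 -0.0253] q [-0.03  0.02  1.93 -0.    1.2   0.14] F [0.2 0.3 0.2]
(np.int32(582), array([0.4853, 0.1098, 0.1486]), np.float64(103.5), np.float64(0.0759))
(np.int32(516), array([0.5649, 0.0754, 0.1486]), np.float64(32.5), np.float64(0.0734))
(np.int32(432), array([0.4268, 0.0446, 0.1486]), np.float64(173.6), np.float64(0.0767))
29 [ 0.5588 -0.0128  0.1486] -41.2
```

View pics/w9.png

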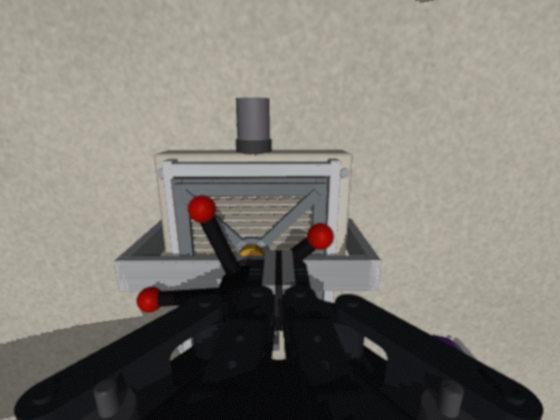

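```bash
python3 -m crank '-36 44 0 0 0 0; -35 43 0 0 0 -0.094; 0 0 0 0 0 0; 0 0 0 0 0 0'; python3 st.py
```

```text
time: 17.92
eef_pos: [0.453, 0.0122, 0.1666]
tcp_rot: [0.999, -0.036, 0.001, -0.0]
contact_force: [-0.2, 0.6, 0.0]
opening: -0.001
t 17.925 p [0.453  0.0122 0.1666] yaw x -4.12 box xy [-0.0313  0.0457] q [-0.2  -0.2   2.13  0.    1.21 -0.13] F [-0.2  0.6  0. ]
```

```bash
python3 -m crank '0 0 30 0 0 0; 0 0 30 0 0 0; 0 0 0 0 0 0'; python3 ang.py; python3 -m crank '0 -5 0 0 0 0; 0 -4 0 0 0 0; -1.4 -5 0 0 0 0.1; -1.4 -5 0 0 0 0.1';python3 ang.py
```

```text
time: 18.3
eef_pos: [0.4512, 0.0132, 0.1039]
tcp_rot: [0.999, -0.035, -0.003, -0.001]
contact_force: [0.5, 0.4, 0.1]
opening: -0.002
hub in tool [ 50.1 -26.4] yaw -4.0 z 0.1039 Ftool [ 0.5 -0.5 -0.1] F60 (using axis) -0.2 wt [ 0.02  0.04 -0.05] t 18.3 q6 -0.13
0.1 [-2.38 -5.13]
0.05 [-1.26 -2.54]
time: 18.8
eef_pos: [0.4523, 0.0299, 0.1075]
tcp_rot: [0.991, -0.135, 0.001, 0.002]
contact_force: [-1.1, -5.2, 1.0]
opening: 0.001
hub in tool [ 47.2 -19.5] yaw -15.6 z 0.1075 Ftool [ 0.4  5.3 -1. ] F60 (using axis) 4.3 wt [-1.03  0.16 -0.08] t 18.8 q6 0.12
0.1 [-1.71 -4.81]
0.05 [-0.91 -2.38]
```

```bash
python3 -m crank '-1.8 -4.8 0 0 0 0.1; -1.8 -4.8 0 0 0 0.1';python3 ang.py|head -1;  python3 -m crank '-1.8 -4.8 0 0 0 0.1; -1.8 -4.8 0 0 0 0.1';python3 ang.py|head -1
```

```text
time: 19.05
eef_pos: [0.4518, 0.0397, 0.1075]
tcp_rot: [0.972, -0.234, 0.002, 0.003]
contact_force: [-0.7, -8.5, 0.1]
opening: 0.001
hub in tool [ 47.3 -19.9] yaw -27.0 z 0.1075 Ftool [ 3.2  7.9 -0. ] F60 (using axis) 7.3 wt [-1.38  0.22  0.01] t 19.05 q6 0.34
time: 19.3
eef_pos: [0.4529, 0.0485, 0.1074]
tcp_rot: [0.944, -0.329, 0.001, 0.004]
contact_force: [-2.8, -11.1, 1.1]
opening: 0.003
hub in tool [ 47.1 -21.3] yaw -38.4 z 0.1074 Ftool [ 4.7 10.4 -1. ] F60 (using axis) 9.9 wt [-2.04  0.59 -0.02] t 19.3 q6 0.56
```

```bash
python3 -m crank '-1 -2.4 0 0 0 0.05';python3 ang.py|head -1
```

```text
time: 19.42
eef_pos: [0.4534, 0.0507, 0.1074]
tcp_rot: [0.936, -0.352, 0.001, 0.005]
contact_force: [-4.5, -12.2, 2.1]
opening: 0.001
hub in tool [ 47.  -21.7] yaw -41.2 z 0.1074 Ftool [ 4.7 12.1 -2. ] F60 (using axis) 11.2 wt [-2.19  0.72  0.02] t 19.43 q6 0.62
```

```bash
python3 -m crank '-0.7 -1.5 0 0 0 0.03';python3 ang.py|head -1
```

```text
time: 19.55
eef_pos: [0.4537, 0.0519, 0.1074]
tcp_rot: [0.931, -0.365, 0.001, 0.005]
contact_force: [-3.7, -12.9, 1.8]
opening: -0.002
hub in tool [ 47.  -21.9] yaw -42.9 z 0.1074 Ftool [ 6.1 12.  -1.7] F60 (using axis) 11.6 wt [-2.27  0.73 -0.03] t 19.55 q6 0.65
```

The push is now about 10.5 N (taken at 60 mm) against about 5 N running free, so it's firm. I'm letting go and lifting clear.

```bash
python3 -m crank '0 6 0 0 0 0; 0 8 0 0 0 0; 0 0 -30 0 0 0; 0 0 -40 0 0 0; 0 0 -40 0 0 0'; python3 -m crank '-30 30 0 0 0 0; -30 40 0 0 0 0; 0 0 0 0 0 0'; python3 st.py
python3 - <<'E'
from wheel import *
s,im=snap('wrist','w10.png');_,im2=snap('top','t10.png');snap('side','s10.png')
for o in spokes(im,s): print(o)
for a,c in reds(im2):
    P=atz('top',c,.1486);d=P[:2]-[.503,.036];print(a,P.round(4),np.degrees(np.arctan2(d[1],d[0])).round(1))
E
```

```text
time: 20.18
eef_pos: [0.4439, 0.0458, 0.2174]
tcp_rot: [0.931, -0.366, 0.0, -0.0]
contact_force: [0.2, 0.4, 0.1]
opening: 0.0
time: 20.55
eef_pos: [0.3507, 0.0355, 0.2161]
tcp_rot: [0.93, -0.366, 0.001, -0.0]
contact_force: [0.2, -0.2, 0.3]
opening: -0.003
t 20.55 p [0.3507 0.0355 0.2161] yaw x -43.0 box xy [-0.0243  0.1503] q [-0.19 -0.53  2.27  0.    1.4   0.56] F [ 0.2 -0.2  0.3]
(np.int32(215), array([0.5741, 0.0375, 0.1486]), np.float64(1.2), np.float64(0.0712))
(np.int32(483), array([0.4396, 0.078 , 0.1486]), np.float64(146.5), np.float64(0.0761))
(np.int32(402), array([ 0.5284, -0.0329,  0.1486]), np.float64(-69.8), np.float64(0.0735))
(np.int32(387), array([ 0.4436, -0.0089,  0.1486]), np.float64(-142.9), np.float64(0.0745))
25 [0.577  0.0393 0.1486] 2.6
32 [ 0.53   -0.0338  0.1486] -68.8
25 [0.5225 0.107  0.1486] 74.6
29 [0.4411 0.0764 0.1486] 146.9
30 [ 0.4451 -0.0101  0.1486] -141.5
```

View pics/w10.png

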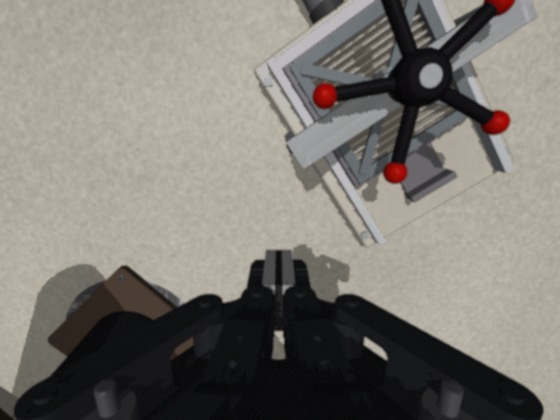

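View pics/s10.png

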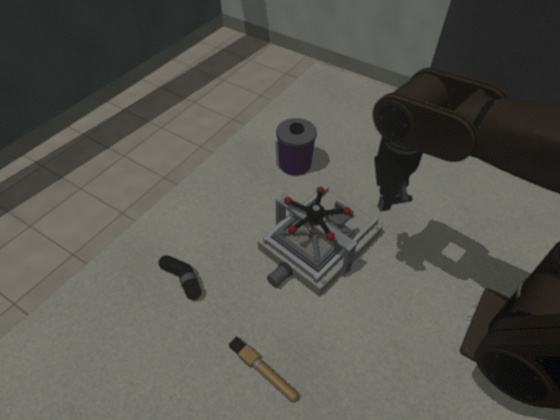

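View pics/t10.png

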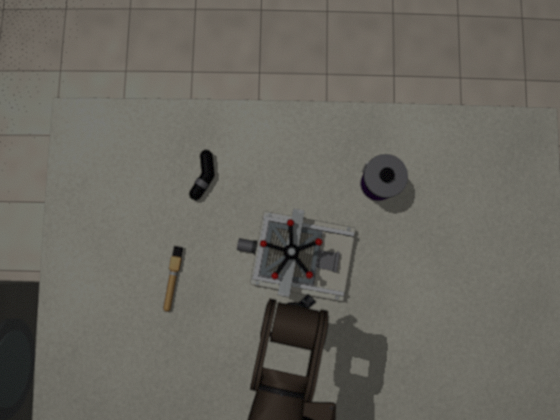

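The filter is home, and the lip is well inside the box opening at (330,261) in the top view. The frame is down on it, and the canister, brush and adapter sit at the same pixels as at the start. The robot is clear of everything.

```bash
python3 -c "
from plant import ctrl;print(ctrl.sign_off())"
```

```text
the job is handed in; nothing more can be done
None
```

The filter is home and clamped, and I handed the job in at about 20.7 s of the 72 s allowed; no verdict is reported.

- **Filter:** I pushed it in by the tab lip with 2–4 N. At the back stop the force rose to about 9 N with no more travel, with the finger 141 mm out, where home was predicted. The wrist camera afterwards put the lip's outer face at about 128 mm, against 130 mm nominal, within the camera's 2 mm error.
- **Wheel:** I wound it clockwise about 178° using two spokes. The push, taken at 60 mm from the axis, was about 5 N running free. It rose to about 10.5 N at the end, roughly 2.1 times, and I let go there.
- **Last check:** The arm was clear and reading no load. In the top and side pictures the canister, brush and adapter were where they started.

Two things disagreed with what I expected:

- **Fingertips:** In both the side and wrist pictures, the shut fingertips ended about 36 mm short of the stated TCP. My first pass at the tab went over the lip without touching it, and I corrected the height after that.
- **Wheel force:** The readings included 3–6 N of sideways friction on the spoke. I allowed for this by working out the torque at the contact point, so the 10.5 N is uncertain by about 1 N.

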